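Charge the mill jar with grinding cylinders from the loading trough

ROBOT

A 7-joint arm with a two-finger parallel gripper is mounted at the origin on a cart in front of the work surface, level with it; the furniture and walls round the work are solid. World frame = base frame: x ahead of the robot, y to its left, z up, the work surface at z = 0. Lengths are in mm, angles in rad, forces in N, time in s.
With the tool pointing down it reaches from about 425 to 950 mm from the base axis. Payload 4.7 kg.
Tool frame: the origin (TCP) lies at the centre of the arm's flange, where the gripper is bolted on; the fingertips stand 182 mm ahead of it and the grasp point (between the pads) lies 164 mm ahead of it; z points along the fingers, y is the line along which they close (so a half turn about z gives the same grasp; the last joint's range is limited). The gripper opens to 87 mm and grips with 3 to 60 N. Pads are 19 mm wide; open, the fingers measure 117 mm over their backs; the gripper's body (75 mm by 190 mm) begins 51 mm behind the grasp point.
Start: joints at [-1.189, 0.469, -0.049, 1.532, 0.024, 1.141, -0.082], TCP at [269.52, 618.861, 404.773] pointing down, gripper open.
Joint ranges: [-2.59, 2.59], [-0.33, 1.99], [-1.39, 1.29], [0.1, 2.45], [-1.04, 4.18], [0.21, 1.99], [-2.66, 2.66]. Speed limits (rad/s): [2.57, 2.57, 3.14, 3.14, 3.14, 3.14, 3.14].

INTERFACE

Orientations are given as a 3x3 rotation matrix whose columns are the frame's x, y, z axes.
In Python, from workcell import bot gives the robot as it stands.
- The arm moves only by the tool apply_moves, never from a script. Its arguments are lists of equal length, an entry for each row: "xyz": the shift along the tool's x, y, z in cm, a list of three; "twist": the turn, a rotation vector about the tool's x, y, z in degrees, a list of three. A call has 1 to 8 rows; each row is the pose to reach, as a shift and turn from the pose commanded when the call began, along the tool's axes at that moment; what a row does not reach only later rows make up. A row lasts 1/10 s, in which the tool goes at most 50 mm and 8.59 degrees, less where a joint would pass 70% of its speed; a pose out of reach is approached as far as the arm can. A call with a gripper value outside its range is refused whole. "fingers" is the finger opening in cm, from 0 to 8.7, set as the call begins (left out, the last holds). The fingers move at their own pace and stop on an object; the grip force is fixed at half the most. Time passes only in rows, so rows that repeat a pose let the fingers close. It gives the time, the measured TCP pose, the force, the opening and the grip force at its end, in the units of the state.
- bot.state(): the state, without advancing time (a new reading comes with each control period).
- bot.read_camera(name): name is "side" or "top" or "wrist"; returns a dict with "color" (420x560x3 uint8, red, green, blue), "fovy" (degrees; the focal length in pixels is half the picture's height over the tangent of half this angle, whatever the lens; pixels are square), "cx", "cy" (the principal point, pixels), "rvec" (rotation vector, rad) and "tvec" (3), from world to camera coordinates, as OpenCV has them. Camera axes: x right, y down, z forward; pixel columns grow to the right and rows downward; lengths in mm; the calibration is good to about 2 mm. A picture is of the moment at which its call begins. There is no depth.
- bot.hand_in(): hands the job in; it is judged then, once.
The state is a dict: "t": time; "qpos": joint angles; "joint_velocities": joint speeds; "joint_torque": joint torques, N m; "tcp_pos": TCP position; "eef_rot": TCP orientation; "force": force on the tool from outside, world axes, zero at the start; "moment": the same for the moment, N m; "opening": finger opening in mm; "finger_force": force on a finger pad.
Only numpy, scipy, OpenCV 4.12 (cv2) and the standard library are available. Lean on these libraries where they do the work, as an engineer would, in place of code of your own. Each camera call takes 0.05 s, during which the arm holds its last target. There are 200 camera calls.

TASK

Charge the porcelain mill jar: pick up the loading trough with the three grinding cylinders in it, carry it level, lower its open lip into the jar's narrow mouth until the trough rests lightly on the rim, and tilt it slowly until all three cylinders have slid gently into the jar. They must not race down the trough (stop steepening once they slide), be dropped in from above the mouth, be touched with the fingers or be spilt. Then put the empty trough back on the worktop the right way up, clear of the jar, leaving the jar standing where it is and the jar's lid, the beaker, the timer and the sieve undisturbed.

Things in the scene. Friction and masses are not known exactly. Their poses are not given: they have to be found in the camera images.
- trough_mid (a point): Loading trough: bright metal channel 200 mm long, 31 wide, 28 high (35 over the blue grip pads, 48 mm long, on its sides at mid length: grip it there, across); floor and walls 2.5 thick, 26 wide inside; 0.13-0.21 kg plus the cylinders. Open on top and at the front, closed at the back; loose. This point: its centre, 14 mm above its underside. x points along it to the open lip, z up out of the open top.
- trough_lip (a point): The open lip of the trough: middle of the front edge of the floor's upper face, 100 mm along the trough's x from its centre, 2.5 mm above the underside. The side walls slope down over the last 35 mm, so that the last 13 mm is a bare tongue, 31 mm wide. Axes as the trough's.
- rod_1_center (a point): Cream ceramic grinding cylinder, 18 mm in diameter, 56 mm long, ends worn round, about 50 g; this point is its centre, x runs along it. The foremost (nearest the lip, its front end 25 mm behind it) of the three that lie end to end along the trough. Friction differs from run to run: it starts to slide at a slope of somewhere between 24 and 38 degrees.
- rod_2_center (a point): Cream ceramic grinding cylinder, 18 mm in diameter, 56 mm long, ends worn round, about 50 g; this point is its centre, x runs along it. The middle one of the three that lie end to end along the trough. Friction differs from run to run: it starts to slide at a slope of somewhere between 24 and 38 degrees.
- rod_3_center (a point): Cream ceramic grinding cylinder, 18 mm in diameter, 56 mm long, ends worn round, about 50 g; this point is its centre, x runs along it. The rearmost of the three that lie end to end along the trough. Friction differs from run to run: it starts to slide at a slope of somewhere between 24 and 38 degrees.
- jar_mouth (a point): Centre of the mouth of the white porcelain mill jar with two dark hoops, at the level of its rim, 140 mm above its foot. The mouth is round, 52 mm wide inside, 69 outside; the neck is 16 mm high; below it the jar widens to 98 mm inside, 116 outside; the dished inner floor is 131 mm below the rim. The jar is loose, stands on the worktop and weighs 1.3 to 2 kg; z points up.
- jar_lid_center (a point): The jar's white porcelain lid with a knob, 72 mm across and 36 mm high, lying on its black gasket. It is loose and must stay where it stands. This point is its centre.
- beaker_center (a point): Glass beaker, 58 mm across and 79 mm high, standing. It is loose and must stay where it stands. This point is its centre.
- timer_center (a point): White laboratory timer with blue buttons, 58 x 64 x 20 mm, lying flat. It is loose and must stay where it stands. This point is its centre.
- sieve_center (a point): Grey metal ring sieve, 83 mm across and 36 mm high. It is loose and must stay where it stands. This point is its centre.
There are look-alikes about, which are no part of the job. What is shaped like the part that bears rod_1_center but pink or turquoise is not meant.

How it is judged:
By the outcome, as a careful person would: the job done as asked, in the order asked, and still so for the second after the job is handed in, with the robot touching nothing.
It also fails if it takes over 61 s, if anything falls off the work surface, if the arm or the gripper's body presses on something with over 40 N, if the wrist force passes 120 N, or if a joint passes its speed limit or range.

## Working session

There is one attempt and no reset: what is moved stays moved. The work goes in short steps, Python scripts to look and compute and a tool call to move; the robot and the scene stay as the last step left them, time stands still between calls to the robot, and variables do not carry over. Pictures are saved under pics/ and viewed, at most 10 in all, crops included, and the job is handed in when it is done.

Besides the shell and the picture viewer there is one more tool, called after ">>>" as name(argument=value, ...) on one line, values as JSON. apply_moves: Moves the arm, as the interface text tells. Its arguments: {"type":"object","properties":{"xyz":{"type":"array","items":{"type":"array","items":{"type":"number"}}},"twist":{"type":"array","items":{"type":"array","items":{"type":"number"}}},"fingers":{"type":"number"}},"required":["xyz","twist"]}

```bash
ls; mkdir -p pics
python3 - <<'E'
from workcell import bot
import cv2,json,numpy as np
s=bot.state();print({k:np.round(v,3).tolist() for k,v in s.items()})
for n in ("side","top","wrist"):
    c=bot.read_camera(n);print(n,c["fovy"],c["cx"],c["cy"],c["rvec"],c["tvec"])
    cv2.imwrite(f"pics/{n}0.png",c["color"][:,:,::-1])
    np.savez(f"{n}0.npz",**c)
E
```

```text
pics
{'t': 0.0, 'qpos': [-1.189, 0.469, -0.049, 1.534, 0.024, 1.141, -0.082], 'joint_velocities': [0.001, 0.002, -0.0, 0.0, -0.0, 0.0, 0.0], 'joint_torque': [-0.0, -50.796, -0.081, -23.616, -0.061, 0.038, 0.0], 'tcp_pos': [269.432, 618.619, 403.707], 'eef_rot': [[-0.917, 0.399, -0.001], [0.399, 0.917, -0.002], [-0.0, -0.002, -1.0]], 'force': [-0.541, -0.355, -0.178], 'moment': [-0.019, -0.042, -0.045], 'finger_force': 0.0, 'opening': 87.059}
side 42.28313123569869 274.98389743195247 220.6919259852737 [ 1.93895839  1.39930056 -0.64581691] [ -76.66913908 -286.4159513  1691.03221927]
top 46.71551770232598 281.94625183526426 207.1639174284944 [ 2.13643955 -2.14980495  0.17572252] [ -77.57991892  575.68082316 1148.52787198]
wrist 62.43974106563424 279.1609945053072 204.3589143091366 [-2.40910885 -1.57912894 -0.23735116] [-674.91767961  -36.18462518  389.97907382]
```

View pics/side0.png

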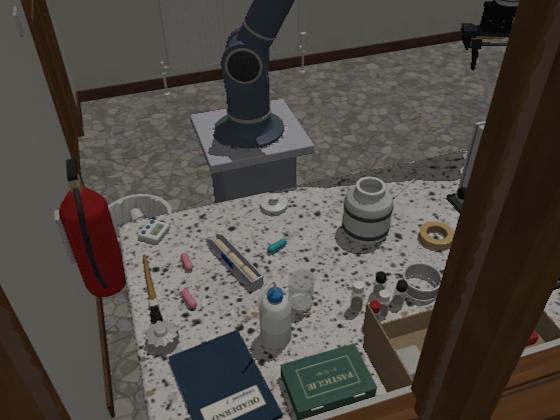

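View pics/top0.png

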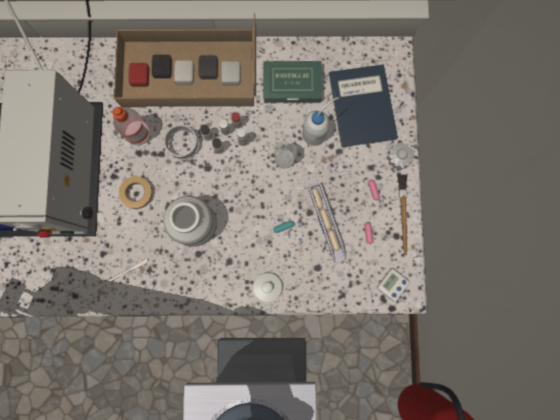

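The side view shows the trough at (235,262), jar at (369,210), lid at (273,204), beaker at (301,290), timer at (153,230) and sieve at (422,283). In the top view the trough runs from (314,186) to (341,260), and the jar mouth is at about (185,217). Look-alikes for the rods are pink at (374,190) and (368,233) and turquoise at (284,227), all in the top view. The cream ones in the trough are the ones I want. Next is one close crop.

Run:
```python
import cv2,numpy as np
t=cv2.imread("pics/top0.png");s=cv2.imread("pics/side0.png")
a=cv2.resize(t[175:275,290:365],None,fx=5,fy=5,interpolation=cv2.INTER_CUBIC) #375x500
b=cv2.resize(s[225:300,195:275],None,fx=5,fy=5,interpolation=cv2.INTER_CUBIC) #400x375
o=np.zeros((500,775,3),np.uint8);o[:,:375]=a;o[:375,375:]=b
cv2.imwrite("pics/c1.png",o)
a=cv2.resize(t[185:255,155:225],None,fx=5,fy=5,interpolation=cv2.INTER_CUBIC)
b=cv2.resize(s[165:255,330:410],None,fx=5,fy=5,interpolation=cv2.INTER_CUBIC)
o=np.zeros((450,750,3),np.uint8);o[:350,:350]=a;o[:,350:]=b
cv2.imwrite("pics/c2.png",o)
```

```text
(no output)
```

View pics/c1.png

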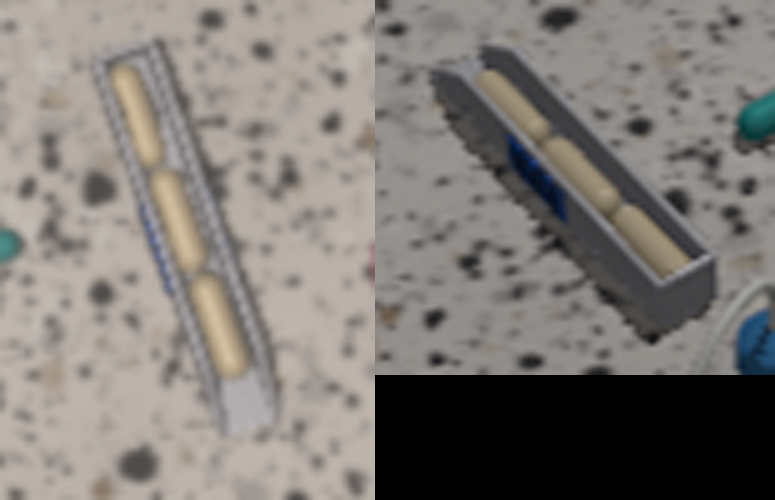

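View pics/c2.png

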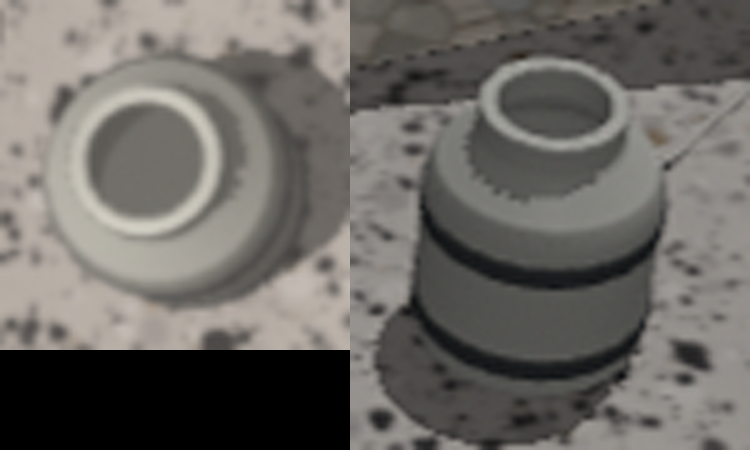

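The cream rods lie in the bright trough. Its open lip points toward the robot at top-view (340,261), and its closed back is at (315,186). The jar mouth centre is at top (185.6,217.4) and side (371,185.8). Now triangulating.

```bash
cat > h.py <<'E'
import numpy as np,cv2
def P(c):
    f=210/np.tan(np.radians(float(c["fovy"]))/2)
    K=np.array([[f,0,c["cx"]],[0,f,c["cy"]],[0,0,1]],float)
    return K@np.c_[cv2.Rodrigues(np.array(c["rvec"],float))[0],np.array(c["tvec"],float)]
def tri(c1,p1,c2,p2):
    X=cv2.triangulatePoints(P(c1),P(c2),np.array(p1,float).reshape(2,1),np.array(p2,float).reshape(2,1))
    return (X[:3]/X[3]).ravel()
def onz(c,p,z):
    M=P(c);H=np.c_[M[:,:2],M[:,2]*z+M[:,3]];q=np.linalg.solve(H,[p[0],p[1],1]);return q[:2]/q[2]
def proj(c,X):
    q=P(c)@np.r_[X,1];return q[:2]/q[2]
E
python3 - <<'E'
from h import *
np.set_printoptions(precision=1,suppress=True)
t=np.load("top0.npz");s=np.load("side0.npz")
for n,a,b,z in [("r1",(334,240.4),(222.6,245.6),11.5),("r2",(325.6,219),(236,259.6),11.5),("r3",(317.2,198),(250,273),11.5),("bk+",(309,188),(252.4,281.6),28),("bk-",(321,183.4),(262.6,276.6),28),
 ("lid",(267,287),(273.5,204),25),("jar",(185.6,217.4),(371,185.8),140)]:
    print(n,tri(t,a,s,b),"top@z",onz(t,a,z),"side@z",onz(s,b,z))
print("tongue",onz(t,(335.4,261.6),2.5),onz(t,(345,260),2.5))
for n,p in [("beaker",(286,155)),("timer",(393,285)),("sieve",(182,142)),("teal",(284,227)),("pink",(368,233)),("bottle",(315,127))]: print(n,onz(t,p,10))
E
```

```text
r1 [ 495.4 -209.9   16.3] top@z [ 495.7 -211. ] side@z [ 490.6 -208.7]
r2 [ 549.2 -191.    15.2] top@z [ 549.7 -191.1] side@z [ 545.6 -190.4]
r3 [ 602.1 -171.7   17.6] top@z [ 603.5 -170.9] side@z [ 596.3 -171.4]
bk+ [ 626.5 -163.4   12.3] top@z [ 626.2 -149.5] side@z [ 637.3 -176.9]
bk- [ 639.3 -165.5   41.8] top@z [ 637.8 -179.8] side@z [ 630.5 -151.7]
lid [381.3 -45.1   8.8] top@z [381.9 -43.6] side@z [399.3 -52.3]
jar [539.1 138.3 137.8] top@z [538.2 136.3] side@z [541.8 138.3]
tongue [ 443.3 -214.3] [ 447.1 -238.5]
beaker [716.6 -92.8]
timer [ 384.5 -354.5]
sieve [752.5 175.3]
teal [530.3 -86.3]
pink [ 513.9 -297.1]
bottle [ 791.1 -168.7]
```

>>> apply_moves(xyz=[[-30.1,-16.2,0],[-30.1,-16.2,0],[-30.1,-16.2,0],[-30.1,-16.2,0],[-30.1,-16.2,0],[-30.1,-16.2,0],[-30.1,-16.2,0]], twist=[[0,0,0],[0,0,0],[0,0,0],[0,0,0],[0,0,0],[0,0,0],[0,0,0]])

```text
t: 0.85
tcp_pos: [482.3, 347.3, 404.6]
eef_rot: [[-0.916, 0.401, 0.0], [0.401, 0.916, -0.001], [-0.001, -0.001, -1.0]]
force: [-0.4, 0.5, -0.7]
opening: 87.2
finger_force: 0.0
```

>>> apply_moves(xyz=[[-23,-22.7,0],[-23,-22.7,0],[-23,-22.7,0],[-23,-22.7,0],[-23,-22.7,0],[-23,-22.7,0],[-23,-22.7,0]], twist=[[0,0,0],[0,0,0],[0,0,0],[0,0,0],[0,0,0],[0,0,0],[0,0,0]])

```text
t: 1.55
tcp_pos: [601.9, 44.3, 404.7]
eef_rot: [[-0.914, 0.406, 0.001], [0.406, 0.914, -0.003], [-0.002, -0.002, -1.0]]
force: [-1.0, -0.4, 0.9]
opening: 87.4
finger_force: 0.0
```

Run:
```python
from workcell import bot
import numpy as np,json
s=bot.state();print(np.round(s["qpos"],4).tolist(),np.round(s["tcp_pos"],1),np.round(s["joint_torque"],1))
```

```text
[-0.2845, 0.3516, 0.1834, 1.7206, -0.0682, 1.0756, 1.0733] [601.9  44.3 404.7] [ -1.7 -43.    1.7 -22.5   0.1   0.   -0.2]
```

>>> apply_moves(xyz=[[-4.3,-24.9,5],[-4.3,-24.9,5],[-4.3,-24.9,5],[-4.3,-24.9,5],[-4.3,-24.9,5],[-4.3,-24.9,5]], twist=[[0,0,-8],[0,0,-16],[0,0,-24],[0,0,-32],[0,0,-40],[0,0,-43]])

```text
t: 2.15
tcp_pos: [538.1, -202.0, 353.5]
eef_rot: [[-0.945, -0.327, -0.003], [-0.327, 0.945, -0.003], [0.004, -0.002, -1.0]]
force: [-0.7, -0.0, -0.0]
opening: 87.5
finger_force: 0.0
```

Run:
```python
from workcell import bot
import numpy as np,cv2
s=bot.state();print(np.round(s["qpos"],4).tolist(),np.round(s["tcp_pos"],1),np.round(s["eef_rot"],3).tolist())
c=bot.read_camera("wrist");np.savez("wrist1.npz",**c);cv2.imwrite("pics/wrist1.png",c["color"][:,:,::-1])
```

```text
[0.1878, 0.3559, 0.1237, 1.8395, -0.0484, 0.9516, 2.2362] [ 538.1 -202.   353.5] [[-0.945, -0.327, -0.003], [-0.327, 0.945, -0.003], [0.004, -0.002, -1.0]]
```

View pics/wrist1.png

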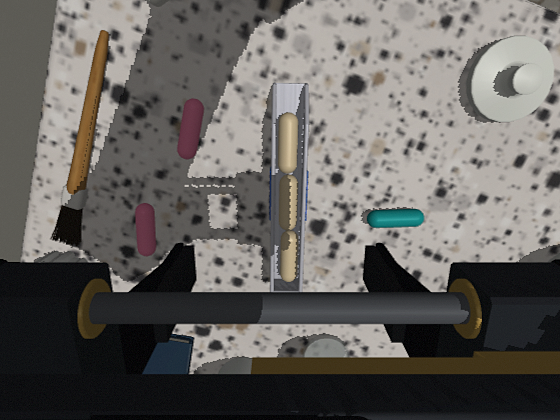

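The wrist view shows the trough nearly vertical in the picture: lip at (289,84), blue pads at (272,195) and (306,194), rods at (288,143) and (288,258). I'll tilt briefly so I can identify the arm's kinematics before choosing the pour direction.

>>> apply_moves(xyz=[[0,0,0],[0,0,0],[0,0,0]], twist=[[0,8,0],[0,16,0],[0,16,0]])

```text
t: 2.5
tcp_pos: [542.4, -193.2, 354.0]
eef_rot: [[-0.905, -0.336, -0.26], [-0.323, 0.942, -0.092], [0.276, 0.001, -0.961]]
force: [0.5, 1.1, -0.3]
opening: 87.4
finger_force: 0.0
```

```bash
cat > kin.py <<'E'
import numpy as np
from scipy.spatial.transform import Rotation as R
from scipy.optimize import least_squares
S=np.array([-1,1,-1,1,-1,1,-1.])
def fk(q,p,S=S,c=0):
    h,a0,L1,a1,L2,a2,L3=p
    q=np.array(q)*S
    A=R.from_euler("Z",q[0])*R.from_euler("Y",q[1]); x=np.array([a0,0,h])
    B=A*R.from_euler("Z",q[2]); x=x+B.apply([a1,0,L1])
    C=B*R.from_euler("Y",q[3]); D=C*R.from_euler("Z",q[4]); x=x+D.apply([-a1,0,L2])
    E=D*R.from_euler("Y",q[5]); x=x+E.apply([a2,0,L3])
    return x,(E*R.from_euler("Z",q[6]+c)).as_matrix()
E
python3 - <<'E'
from workcell import bot
from kin import *
from h import *
import itertools
np.set_printoptions(precision=3,suppress=True)
s=bot.state();print(np.round(s["qpos"],4).tolist(),s["tcp_pos"],s["eef_rot"])
D=[([-1.189,.469,-.049,1.534,.024,1.141,-.082],[269.4,618.6,403.7],[[-.917,.399,-.001],[.399,.917,-.002],[0,-.002,-1]]),
([-0.2845,0.3516,0.1834,1.7206,-0.0682,1.0756,1.0733],[601.9,44.3,404.7],[[-0.914,0.406,0.001],[0.406,0.914,-0.003],[-0.002,-0.002,-1.0]]),
([0.1878,0.3559,0.1237,1.8395,-0.0484,0.9516,2.2362],[538.1,-202,353.5],[[-0.945,-0.327,-0.003],[-0.327,0.945,-0.003],[0.004,-0.002,-1.0]]),
(s["qpos"],s["tcp_pos"],s["eef_rot"])]
best=[]
for sg in itertools.product([1,-1],repeat=3):
  for c in (0,np.pi/2,-np.pi/2,np.pi):
    SS=np.array([-1,1,sg[0],1,sg[1],1,sg[2]])
    e=sum(np.abs(fk(q,[0]*7,SS,c)[1]-np.array(r)).max() for q,x,r in D);best.append((e,SS.tolist(),c))
best.sort();print(best[:3])
SS=np.array(best[0][1]);c=best[0][2]
f=lambda p:np.r_[np.concatenate([fk(q,p,SS,c)[0]-x for q,x,r in D]),np.array(p)[[1,3,5]]*.02]
o=least_squares(f,[350,0,450,0,450,0,120]);print(o.x,f(o.x))
t=np.load("wrist1.npz")
for n,p,z in [("lipc",(274.5,84),2.5),("lipc",(305,84),2.5),("padL",(272,195.5),20),("padR",(306.5,194),20),("r1",(288.5,143),11.5),("r3",(288,258),11.5)]: print(n,onz(t,p,z))
E
```

```text
[0.1066, 0.4075, 0.1687, 1.7768, 0.0989, 1.1947, 2.1356] [ 542.436 -193.223  353.991] [[-0.905 -0.336 -0.26 ]
 [-0.323  0.942 -0.092]
 [ 0.276  0.001 -0.961]]
[(np.float64(0.0013894697786091272), [-1, 1, -1, 1, -1, 1, -1], 1.5707963267948966), (np.float64(0.4142747540383244), [-1, 1, -1, 1, 1, 1, -1], 1.5707963267948966), (np.float64(0.9163031213131632), [-1, 1, 1, 1, -1, 1, -1], 1.5707963267948966)]
[588.552  27.431 310.46  -38.835 581.632 -33.626 179.696] [-25.256  -4.876  20.976  17.279  22.997  -1.635  17.448  33.755 -10.491
  -9.483  21.192  -8.851   0.549  -0.777  -0.673]
lipc [ 451.413 -236.88 ]
lipc [ 442.42  -210.932]
padL [ 546.058 -206.705]
padR [ 534.112 -176.713]
r1 [ 495.981 -207.895]
r3 [ 605.444 -169.527]
```

>>> apply_moves(xyz=[[0,0,0],[0,0,0],[0,0,0],[0,0,0],[0,0,0]], twist=[[0,-8,0],[0,-16,0],[0,-16,0],[0,-16,0],[0,-16,0]])

```text
t: 3.0
tcp_pos: [541.3, -194.8, 354.7]
eef_rot: [[-0.943, -0.334, -0.001], [-0.334, 0.943, -0.0], [0.001, 0.0, -1.0]]
force: [0.0, 0.9, -0.1]
opening: 87.2
finger_force: 0.0
```

Run:
```python
from workcell import bot
from h import *
np.set_printoptions(precision=3,suppress=True)
s=bot.state();print(s["qpos"],s["tcp_pos"],s["eef_rot"])
c=bot.read_camera("wrist");np.savez("wrist2.npz",**c)
R=cv2.Rodrigues(c["rvec"])[0];cam=-R.T@c["tvec"];E=s["eef_rot"]
print("cam in tool",E.T@(cam-s["tcp_pos"]),(E.T@R.T))
d=np.array([540.5,-192.5,184])-s["tcp_pos"];print("tool delta to grasp cm",E.T@d/10)
print("expected trough centre px",proj(c,[540.5,-192.5,20]), "lip",proj(c,[540.5-94.4,-192.5-32.9,2.5]))
cv2.imwrite("pics/wrist2.png",cv2.resize(c["color"][40:300,220:360,::-1],None,fx=2.2,fy=2.2,interpolation=cv2.INTER_CUBIC))
```

```text
[ 0.18   0.355  0.117  1.837 -0.049  0.953  2.23 ] [ 541.254 -194.816  354.745] [[-0.943 -0.334 -0.001]
 [-0.334  0.943 -0.   ]
 [ 0.001  0.    -1.   ]]
cam in tool [80.63   0.012 21.298] [[ 0.    -0.955 -0.296]
 [ 1.     0.     0.   ]
 [-0.    -0.296  0.955]]
tool delta to grasp cm [-0.021  0.24  17.075]
expected trough centre px [281.564 187.852] lip [282.232  74.859]
```

View pics/wrist2.png

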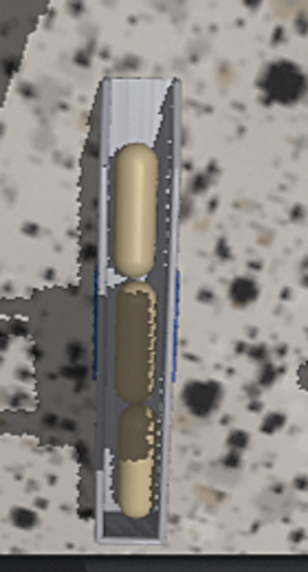

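The crop shows the lip corners at about (267,75) and (302,75) in full-image pixels, the pads centred at (282,188), and the back at (279,286). So the centre agrees with my estimate and the trough is yawed about 1.4° from the tool. Descending to grasp.

>>> apply_moves(xyz=[[0,0.25,4],[0,0.25,8],[0,0.25,12],[0,0.25,15],[0,0.25,16.5],[0,0.25,17],[0,0.25,17]], twist=[[0,0,1.4],[0,0,1.4],[0,0,1.4],[0,0,1.4],[0,0,1.4],[0,0,1.4],[0,0,1.4]], fingers=8.7)

```text
t: 3.75
tcp_pos: [540.6, -192.9, 184.8]
eef_rot: [[-0.951, -0.31, 0.0], [-0.31, 0.951, -0.0], [-0.0, -0.0, -1.0]]
force: [0.1, 0.7, 1.2]
opening: 86.9
finger_force: 0.0
```

>>> apply_moves(xyz=[[0,0,0],[0,0,0],[0,0,0],[0,0,0],[0,0,0],[0,0,0],[0,0,0],[0,0,0]], twist=[[0,0,0],[0,0,0],[0,0,0],[0,0,0],[0,0,0],[0,0,0],[0,0,0],[0,0,0]], fingers=0)

```text
t: 4.55
tcp_pos: [540.1, -192.9, 184.7]
eef_rot: [[-0.951, -0.31, -0.0], [-0.31, 0.951, 0.0], [0.0, 0.0, -1.0]]
force: [-0.7, -0.1, 1.2]
opening: 34.8
finger_force: 30.0
```

>>> apply_moves(xyz=[[0,0,-0.2],[0,0,-0.7],[0,0,-1.5],[0,0,-2.7],[0,0,-4.2],[0,0,-6],[0,0,-8],[0,0,-10]], twist=[[0,0,0],[0,0,0],[0,0,0],[0,0,0],[0,0,0],[0,0,0],[0,0,0],[0,0,0]])

```text
t: 5.35
tcp_pos: [540.1, -192.9, 286.8]
eef_rot: [[-0.951, -0.31, 0.001], [-0.31, 0.951, -0.0], [-0.001, -0.001, -1.0]]
force: [0.4, -0.4, -3.0]
opening: 34.2
finger_force: 30.0
```

>>> apply_moves(xyz=[[0,0,-2],[0,0,-4],[0,0,-6],[0,0,-7.8],[0,0,-9],[0,0,-9.7],[0,0,-10],[0,0,-10]], twist=[[0,0,0],[0,0,0],[0,0,0],[0,0,1],[0,0,3],[0,0,6],[0,0,10],[0,0,15]])

```text
t: 6.15
tcp_pos: [539.8, -193.0, 386.8]
eef_rot: [[-0.999, -0.05, 0.003], [-0.05, 0.999, -0.0], [-0.003, -0.0, -1.0]]
force: [1.0, -0.6, -3.5]
opening: 35.0
finger_force: 30.0
```

Run:
```python
from workcell import bot
from h import *
np.set_printoptions(precision=3,suppress=True)
s=bot.state();print(s["qpos"],s["tcp_pos"],s["eef_rot"],s["force"],s["moment"],s["opening"])
E=s["eef_rot"]
d=np.array([438,112,385])-s["tcp_pos"];print("tool delta to pre cm",E.T@d/10, np.degrees(np.arctan2(E[1,0],E[0,0])))
c=bot.read_camera("wrist");np.savez("wrist3.npz",**c)
cv2.imwrite("pics/wrist3.png",c["color"][:,:,::-1])
```

```text
[ 0.128  0.319  0.179  1.812 -0.066  1.015  1.954] [ 539.834 -192.988  386.789] [[-0.999 -0.05   0.003]
 [-0.05   0.999 -0.   ]
 [-0.003 -0.    -1.   ]] [ 1.013 -0.614 -3.45 ] [0.048 0.033 0.015] 34.99517925330231
tool delta to pre cm [ 8.647 30.97   0.144] -177.13499684168315
```

View pics/wrist3.png

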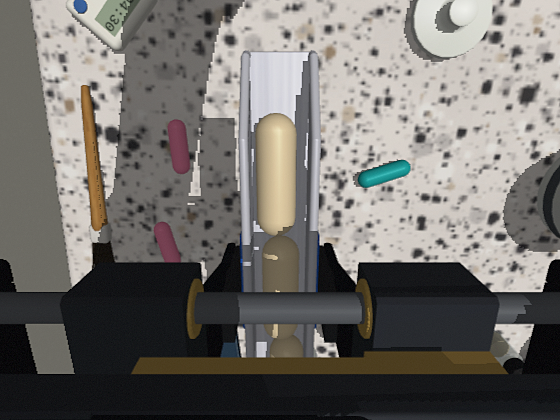

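The trough is held level with the rods in place and the lip centred at (281,52). Now I rotate it toward the jar while translating.

>>> apply_moves(xyz=[[0.1,0.3,0],[0.3,0.9,0],[0.5,1.9,0],[0.8,2.9,0],[1.1,4.0,0],[1.45,5.2,0],[1.8,6.5,0],[2.16,7.74,0]], twist=[[0,0,5],[0,0,10],[0,0,15],[0,0,20.5],[0,0,26],[0,0,31],[0,0,36.5],[0,0,42]])

```text
t: 7.0
tcp_pos: [513.9, -116.2, 385.6]
eef_rot: [[-0.776, 0.63, 0.001], [0.63, 0.776, 0.0], [-0.0, 0.001, -1.0]]
force: [-0.6, -0.0, -2.2]
opening: 34.7
finger_force: 30.0
```

>>> apply_moves(xyz=[[0.85,0.54,0],[1.7,1.08,0],[2.55,1.61,0],[3.4,2.15,0],[4.24,2.69,0],[5.1,3.22,0],[5.94,3.76,0],[6.79,4.3,0]], twist=[[0,0,5.3],[0,0,10.5],[0,0,15.8],[0,0,21],[0,0,26.3],[0,0,31.5],[0,0,36.8],[0,0,42]])

```text
t: 7.8
tcp_pos: [488.2, -40.4, 385.6]
eef_rot: [[-0.155, 0.988, 0.001], [0.988, 0.155, 0.001], [0.0, 0.001, -1.0]]
force: [-0.5, -0.3, -3.3]
opening: 34.6
finger_force: 30.0
```

>>> apply_moves(xyz=[[0.99,-0.17,0],[1.98,-0.34,0],[2.97,-0.5,0],[3.96,-0.67,0],[4.95,-0.84,0],[5.94,-1.0,0],[6.93,-1.17,0],[7.92,-1.34,0]], twist=[[0,0,5.3],[0,0,10.5],[0,0,15.8],[0,0,21],[0,0,26.3],[0,0,31.5],[0,0,36.8],[0,0,42]])

```text
t: 8.6
tcp_pos: [462.5, 35.7, 385.6]
eef_rot: [[0.546, 0.838, 0.001], [0.838, -0.546, 0.001], [0.001, 0.0, -1.0]]
force: [0.6, 0.2, -3.7]
opening: 35.1
finger_force: 30.0
```

>>> apply_moves(xyz=[[0.8,-1.0,0],[1.6,-2.0,0],[2.4,-3.0,0],[3.2,-4.0,0],[3.9,-4.9,0],[4.5,-5.65,0],[4.85,-6.1,0],[4.99,-6.3,0]], twist=[[0,0,5.5],[0,0,11],[0,0,17],[0,0,23],[0,0,29],[0,0,35],[0,0,40],[0,0,42.6]])

```text
t: 9.4
tcp_pos: [436.7, 112.0, 385.6]
eef_rot: [[0.968, 0.25, 0.001], [0.25, -0.968, 0.001], [0.001, -0.001, -1.0]]
force: [-0.6, -0.1, -2.4]
opening: 34.7
finger_force: 30.0
```

Run:
```python
from workcell import bot
from h import *
np.set_printoptions(precision=3,suppress=True)
s=bot.state();print(s["t"],s["qpos"],s["tcp_pos"],s["eef_rot"],s["force"],s["moment"],s["opening"])
E=s["eef_rot"];print(np.degrees(np.arctan2(E[1,0],E[0,0])))
c=bot.read_camera("wrist");np.savez("wrist4.npz",**c);t=bot.read_camera("side");np.savez("side4.npz",**t);u=bot.read_camera("top");np.savez("top4.npz",**u)
lip=s["tcp_pos"]+E@np.array([100,0,182.2]);print("lip",lip,"px wrist",proj(c,lip),"jar px",proj(c,[539.5,137.8,140]))
o=np.zeros((420,800,3),np.uint8);o[:,:480]=c["color"][:,40:520,::-1]
o[:,480:]=cv2.resize(t["color"][120:260,310:417,::-1],(320,420),interpolation=cv2.INTER_CUBIC)
cv2.imwrite("pics/m4.png",o)
```

```text
9.4 [-0.697  0.117  0.387  2.082 -0.055  0.951 -1.599] [436.711 112.021 385.614] [[ 0.968  0.25   0.001]
 [ 0.25  -0.968  0.001]
 [ 0.001 -0.001 -1.   ]] [-0.571 -0.109 -2.369] [-0.123  0.132  0.008] 34.70090241023185
14.470435546754995
lip [533.685 137.229 203.523] px wrist [279.593  54.168] jar px [281.121  56.512]
```

View pics/m4.png

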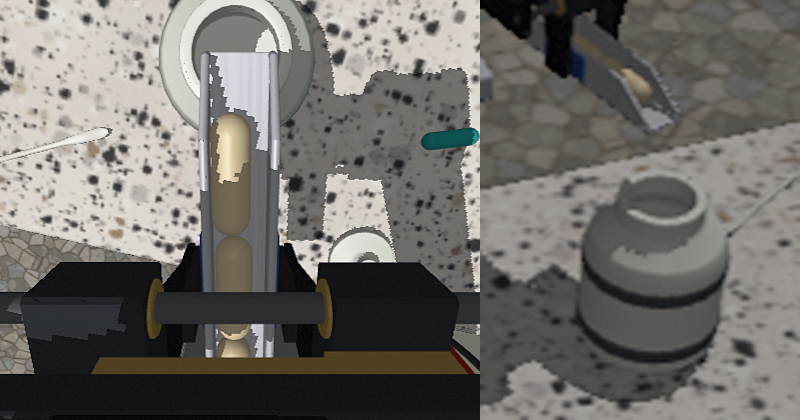

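The wrist view, cropped by 40 columns, shows the lip at (240,52), centred over the jar mouth at about (235,45). The rods are in place. I'll refine the mouth centre numerically from the rim edges.

Run:
```python
from h import *
np.set_printoptions(precision=1,suppress=True,linewidth=250)
c=np.load("wrist4.npz");g=cv2.cvtColor(c["color"],cv2.COLOR_RGB2GRAY).astype(int)
for r in (10,20,30,40): print(r,[(int(x),g[r,x]) for x in range(206,346,4)])
print("col275",[(int(y),g[y,272]) for y in range(0,50,3)])
for n in ("top0","top4"):
    t=np.load(n+".npz");gt=cv2.cvtColor(t["color"],cv2.COLOR_RGB2GRAY).astype(int)
    print(n,"row217",gt[217,166:206].tolist());print("col185",gt[198:238,185].tolist())
```

```text
10 [(206, np.int64(210)), (210, np.int64(179)), (214, np.int64(176)), (218, np.int64(204)), (222, np.int64(203)), (226, np.int64(202)), (230, np.int64(199)), (234, np.int64(197)), (238, np.int64(227)), (242, np.int64(227)), (246, np.int64(227)), (250, np.int64(225)), (254, np.int64(204)), (258, np.int64(82)), (262, np.int64(90)), (266, np.int64(91)), (270, np.int64(97)), (274, np.int64(91)), (278, np.int64(104)), (282, np.int64(107)), (286, np.int64(109)), (290, np.int64(114)), (294, np.int64(89)), (298, np.int64(241)), (302, np.int64(232)), (306, np.int64(229)), (310, np.int64(225)), (314, np.int64(222)), (318, np.int64(124)), (322, np.int64(165)), (326, np.int64(164)), (330, np.int64(165)), (334, np.int64(167)), (338, np.int64(105)), (342, np.int64(61))]
20 [(206, np.int64(186)), (210, np.int64(200)), (214, np.int64(207)), (218, np.int64(205)), (222, np.int64(205)), (226, np.int64(189)), (230, np.int64(228)), (234, np.int64(227)), (238, np.int64(228)), (242, np.int64(194)), (246, np.int64(86)), (250, np.int64(87)), (254, np.int64(87)), (258, np.int64(124)), (262, np.int64(126)), (2
[... 2464 characters left out ...]
 111, 111, 111, 111, 111, 113, 138, 176, 191, 173, 130, 100, 101, 105, 108, 127, 140]
col185 [146, 146, 145, 145, 162, 194, 192, 151, 109, 105, 110, 111, 111, 111, 110, 111, 111, 111, 111, 110, 111, 111, 111, 111, 111, 111, 111, 112, 112, 116, 146, 189, 204, 187, 140, 155, 168, 171, 172, 172]
top4 row217 [81, 78, 73, 67, 63, 64, 68, 80, 105, 161, 192, 197, 199, 200, 199, 198, 196, 198, 197, 185, 159, 125, 113, 118, 119, 119, 119, 119, 119, 118, 118, 118, 115, 104, 102, 108, 110, 110, 110, 111]
col185 [160, 160, 160, 159, 178, 213, 212, 166, 118, 114, 119, 119, 119, 120, 122, 152, 186, 187, 185, 185, 183, 182, 191, 198, 198, 199, 199, 186, 151, 114, 104, 102, 102, 101, 96, 88, 84, 74, 62, 56]
```

Run:
```python
from h import *
from scipy.optimize import least_squares
np.set_printoptions(precision=1,suppress=True,linewidth=250)
c=np.load("wrist4.npz")
px=[(256,10),(296,10),(244,20),(308.5,20),(236.5,30),(316,30),(232.5,40),(320,40),(272,4.5)]
w=np.array([onz(c,p,140) for p in px])
o=least_squares(lambda p:np.hypot(*(w-p[:2]).T)-p[2],[540,138,26]);print("wrist fit",o.x,o.fun)
t=np.load("top0.npz");s=np.load("side0.npz")
print("top",onz(t,(183.7,216.7),140),"tri",tri(t,(183.7,216.7),s,(371,185.8)),onz(s,(371,185.8),140))
```

```text
wrist fit [539.  140.7  27.3] [ 0.  -0.1 -0.2 -0.2  0.   0.   0.1  0.1  0.3]
top [539.8 140.6] tri [539.8 140.2 138.2] [541.8 138.3]
```

>>> apply_moves(xyz=[[0.2,0,0.1],[0.8,0,0.4],[1.7,-0.1,0.8],[2.8,-0.1,1.3],[3.9,-0.15,1.85],[4.8,-0.2,2.3],[5.4,-0.2,2.55],[5.6,-0.2,2.66]], twist=[[0,-0.6,0],[0,-2.2,0],[0,-4.5,0],[0,-7.5,0],[0,-10.5,0],[0,-12.8,0],[0,-14.4,0],[0,-15,0]])

```text
t: 10.35
tcp_pos: [491.9, 127.6, 357.5]
eef_rot: [[0.935, 0.25, -0.252], [0.241, -0.968, -0.065], [-0.26, 0.0, -0.966]]
force: [0.4, -0.4, -3.2]
opening: 34.8
finger_force: 30.0
```

>>> apply_moves(xyz=[[0,0,0],[0.1,0,0.39],[0.2,0,0.77],[0.29,0,1.06],[0.36,0,1.35],[0.39,0,1.45],[0.39,0,1.45]], twist=[[0,0,0],[0,0,0],[0,0,0],[0,0,0],[0,0,0],[0,0,0],[0,0,0]])

```text
t: 11.05
tcp_pos: [490.9, 127.5, 343.0]
eef_rot: [[0.935, 0.25, -0.251], [0.241, -0.968, -0.065], [-0.259, -0.0, -0.966]]
force: [0.2, 0.2, -2.4]
opening: 35.1
finger_force: 30.0
```

```bash
cat > st.py <<'E'
from workcell import bot
from h import *
import sys
np.set_printoptions(precision=2,suppress=True,linewidth=200)
J=np.array([539.3,140.5,140])
s=bot.state();E=s["eef_rot"];p=s["tcp_pos"]
print("t",round(s["t"],2),"tcp",p,"F",s["force"],"M",s["moment"],"q",s["qpos"],"op",s["opening"])
e=np.array([E[0,0],E[1,0],0]);e/=np.linalg.norm(e);l=np.array([e[1],-e[0],0])
f=lambda X:np.array([(X-J)@e,(X-J)@l,X[2]])
print("tilt",np.degrees(np.arcsin(-E[2,0])),"roll",np.degrees(np.arcsin(E[2,1])),"yaw",np.degrees(np.arctan2(e[1],e[0])))
print("lip underside (u,lat,z)",f(p+E@[100,0,184.7]),"pivot",f(p+E@[80,0,184.7]))
c=bot.read_camera("wrist");im=c["color"].astype(int);np.savez("last.npz",**c)
# cream rods against the grey metal: warm colour (R-B) on the trough's mid column
w=(im[:,:,0]-im[:,:,2]);col=w[:290,274:286].mean(1)>22
idx=np.flatnonzero(np.diff(np.r_[0,col.astype(int),0]));print("cream row runs",idx.reshape(-1,2).tolist())
E
python3 st.py
```

```text
t 11.05 tcp [490.87 127.5  342.98] F [ 0.17  0.21 -2.41] M [ 0.07 -0.37  0.02] q [-0.64  0.33  0.39  1.94 -0.14  1.16 -1.5 ] op 35.12613433564943
tilt 15.01155048787962 roll -0.004379893910174585 yaw 14.471222878500846
lip underside (u,lat,z) [ -1.4    0.47 138.69] pivot [-20.71   0.47 143.87]
cream row runs [[118, 231], [239, 290]]
```

>>> apply_moves(xyz=[[0.03,0,0.1],[0.05,0,0.2],[0.06,0,0.25],[0.06,0,0.25]], twist=[[0,0,0],[0,0,0],[0,0,0],[0,0,0]])

```text
t: 11.5
tcp_pos: [490.9, 127.5, 340.5]
eef_rot: [[0.935, 0.25, -0.251], [0.241, -0.968, -0.065], [-0.259, -0.0, -0.966]]
force: [-0.7, -0.4, -1.9]
opening: 34.7
finger_force: 30.0
```

>>> apply_moves(xyz=[[0.013,0,0.05],[0.013,0,0.05]], twist=[[0,0,0],[0,0,0]])

```text
t: 11.7
tcp_pos: [490.9, 127.5, 340.0]
eef_rot: [[0.935, 0.25, -0.251], [0.241, -0.968, -0.065], [-0.259, -0.0, -0.966]]
force: [0.6, -0.2, -2.6]
opening: 35.1
finger_force: 30.0
```

>>> apply_moves(xyz=[[0.013,0,0.05],[0.013,0,0.05]], twist=[[0,0,0],[0,0,0]])

```text
t: 11.9
tcp_pos: [490.8, 127.5, 339.4]
eef_rot: [[0.935, 0.25, -0.251], [0.241, -0.968, -0.065], [-0.259, -0.0, -0.966]]
force: [-0.0, 0.4, -3.4]
opening: 34.7
finger_force: 30.0
```

>>> apply_moves(xyz=[[0.013,0,0.05],[0.013,0,0.05]], twist=[[0,0,0],[0,0,0]])

```text
t: 12.1
tcp_pos: [490.9, 127.5, 338.9]
eef_rot: [[0.935, 0.25, -0.251], [0.241, -0.968, -0.065], [-0.259, -0.0, -0.966]]
force: [-0.2, -0.8, -2.8]
opening: 35.1
finger_force: 30.0
```

>>> apply_moves(xyz=[[0.013,0,0.05],[0.013,0,0.05]], twist=[[0,0,0],[0,0,0]])

```text
t: 12.3
tcp_pos: [490.9, 127.5, 338.6]
eef_rot: [[0.935, 0.25, -0.251], [0.241, -0.968, -0.065], [-0.259, -0.0, -0.966]]
force: [-0.7, -1.2, -1.7]
opening: 34.5
finger_force: 30.0
```

```bash
python3 st.py
```

```text
t 12.3 tcp [490.89 127.47 338.55] F [-0.72 -1.23 -1.74] M [ 0.06 -0.26  0.02] q [-0.64  0.34  0.39  1.95 -0.14  1.15 -1.5 ] op 34.5475568567446
tilt 14.995111272054514 roll -0.006630052773789904 yaw 14.463884285235235
lip underside (u,lat,z) [ -1.32   0.5  134.27] pivot [-20.64   0.5  139.44]
cream row runs [[118, 231], [239, 290]]
```

>>> apply_moves(xyz=[[0.013,0,0.05],[0.013,0,0.05],[0.013,0,0.05]], twist=[[0,0,0],[0,0,0],[0,0,0]])

```text
t: 12.65
tcp_pos: [490.9, 127.5, 338.1]
eef_rot: [[0.935, 0.25, -0.251], [0.241, -0.968, -0.064], [-0.259, -0.0, -0.966]]
force: [-0.1, -0.3, -0.4]
opening: 34.4
finger_force: 30.0
```

```bash
python3 st.py
```

```text
t 12.65 tcp [490.91 127.47 338.13] F [-0.09 -0.26 -0.43] M [-0.01 -0.26  0.02] q [-0.64  0.34  0.39  1.95 -0.14  1.15 -1.5 ] op 34.39022240913664
tilt 14.99208323322876 roll -0.006714671868438545 yaw 14.465018260555262
lip underside (u,lat,z) [ -1.29   0.51 133.85] pivot [-20.61   0.51 139.02]
cream row runs [[118, 231], [239, 290]]
```

Contact is made: about 2.5 N of the weight is carried by the rim. Now tilting about the rim contact to 23°.

>>> apply_moves(xyz=[[0.324,0,-0.137],[0.65,0,-0.268],[0.978,0,-0.393],[1.308,0,-0.513],[1.64,0,-0.627],[1.974,0,-0.735],[2.311,0,-0.837],[2.648,0,-0.934]], twist=[[0,-1,0],[0,-2,0],[0,-3,0],[0,-4,0],[0,-5,0],[0,-6,0],[0,-7,0],[0,-8,0]])

```text
t: 13.5
tcp_pos: [518.3, 134.6, 340.1]
eef_rot: [[0.891, 0.25, -0.38], [0.23, -0.968, -0.098], [-0.392, -0.0, -0.92]]
force: [-1.1, 0.3, -0.7]
opening: 34.7
finger_force: 30.0
```

```bash
python3 st.py
```

```text
t 13.5 tcp [518.3  134.64 340.09] F [-1.09  0.34 -0.7 ] M [ 0.26 -0.35 -0.03] q [-0.62  0.42  0.38  1.85 -0.15  1.32 -1.48] op 34.72240104704125
tilt 23.07564642955953 roll -0.009375035778280109 yaw 14.47344446055499
lip underside (u,lat,z) [ -2.19   0.4  130.98] pivot [-20.59   0.4  138.81]
cream row runs [[118, 231], [239, 290]]
```

>>> apply_moves(xyz=[[0.081,0,-0.035],[0.162,0,-0.069],[0.243,0,-0.103],[0.324,0,-0.137]], twist=[[0,-0.25,0],[0,-0.5,0],[0,-0.75,0],[0,-1,0]])

```text
t: 13.95
tcp_pos: [521.5, 135.4, 340.2]
eef_rot: [[0.885, 0.25, -0.394], [0.228, -0.968, -0.101], [-0.406, -0.0, -0.914]]
force: [1.2, -0.3, -2.5]
opening: 34.8
finger_force: 30.0
```

```bash
python3 st.py
```

```text
t 13.95 tcp [521.51 135.37 340.18] F [ 1.15 -0.35 -2.49] M [ 0.26 -0.91  0.05] q [-0.62  0.43  0.38  1.83 -0.15  1.34 -1.48] op 34.76612422137972
tilt 23.981002401515642 roll -0.005253258287247225 yaw 14.467785819597248
lip underside (u,lat,z) [ -2.21   0.51 130.78] pivot [-20.48   0.51 138.91]
cream row runs [[118, 231], [239, 290]]
```

>>> apply_moves(xyz=[[0.085,0,-0.025],[0.17,0,-0.05],[0.255,0,-0.075],[0.34,0,-0.102]], twist=[[0,-0.25,0],[0,-0.5,0],[0,-0.75,0],[0,-1,0]])

```text
t: 14.4
tcp_pos: [524.9, 136.2, 339.8]
eef_rot: [[0.877, 0.25, -0.409], [0.226, -0.968, -0.106], [-0.423, -0.0, -0.906]]
force: [0.5, 0.9, 0.4]
opening: 35.0
finger_force: 30.0
```

```bash
python3 st.py
```

```text
t 14.4 tcp [524.87 136.22 339.8 ] F [0.5  0.95 0.43] M [ 0.23 -0.78 -0.02] q [-0.61  0.44  0.38  1.82 -0.15  1.36 -1.48] op 35.02637352858352
tilt 25.015990970288932 roll -0.00503767085819143 yaw 14.463884387568886
lip underside (u,lat,z) [ -2.52   0.53 130.14] pivot [-20.65   0.53 138.59]
cream row runs [[118, 231], [239, 290]]
```

>>> apply_moves(xyz=[[0.081,0,-0.035],[0.162,0,-0.069],[0.243,0,-0.103],[0.324,0,-0.137]], twist=[[0,-0.25,0],[0,-0.5,0],[0,-0.75,0],[0,-1,0]])

```text
t: 14.85
tcp_pos: [528.3, 137.1, 339.6]
eef_rot: [[0.87, 0.25, -0.425], [0.225, -0.968, -0.11], [-0.439, -0.0, -0.899]]
force: [1.1, 0.4, -0.3]
opening: 34.8
finger_force: 30.0
```

```bash
python3 st.py
```

```text
t 14.85 tcp [528.27 137.12 339.57] F [ 1.08  0.43 -0.35] M [ 0.28 -0.74 -0.05] q [-0.61  0.45  0.38  1.81 -0.15  1.38 -1.48] op 34.78137001844012
tilt 26.019203092053154 roll -0.0029754539882050476 yaw 14.466932922811065
lip underside (u,lat,z) [ -2.68   0.5  129.73] pivot [-20.65   0.5  138.5 ]
cream row runs [[117, 231], [239, 290]]
```

>>> apply_moves(xyz=[[0,0,0],[0,0,0],[0,0,0]], twist=[[0,0,0],[0,0,0],[0,0,0]])

```text
t: 15.2
tcp_pos: [528.2, 137.1, 339.6]
eef_rot: [[0.87, 0.25, -0.424], [0.224, -0.968, -0.109], [-0.438, -0.0, -0.899]]
force: [0.6, 0.1, 0.2]
opening: 34.6
finger_force: 30.0
```

```bash
python3 st.py | tail -2
```

```text
lip underside (u,lat,z) [ -2.69   0.54 129.71] pivot [-20.67   0.54 138.48]
cream row runs [[117, 231], [239, 290]]
```

Not sliding yet, so continue in 1° steps.

>>> apply_moves(xyz=[[0.081,0,-0.035],[0.162,0,-0.069],[0.243,0,-0.103],[0.324,0,-0.137]], twist=[[0,-0.25,0],[0,-0.5,0],[0,-0.75,0],[0,-1,0]])

```text
t: 15.65
tcp_pos: [531.7, 138.0, 339.3]
eef_rot: [[0.863, 0.25, -0.44], [0.223, -0.968, -0.113], [-0.454, -0.0, -0.891]]
force: [-0.5, 0.7, -0.5]
opening: 34.5
finger_force: 30.0
```

```bash
python3 st.py
```

```text
t 15.65 tcp [531.68 138.02 339.34] F [-0.52  0.75 -0.47] M [ 0.21 -0.77  0.01] q [-0.61  0.46  0.38  1.8  -0.15  1.4  -1.47] op 34.52492187512821
tilt 27.027985522968795 roll -0.00319868063201352 yaw 14.466387063419505
lip underside (u,lat,z) [ -2.85   0.49 129.37] pivot [-20.67   0.49 138.45]
cream row runs [[117, 231], [239, 290]]
```

>>> apply_moves(xyz=[[0.081,0,-0.035],[0.162,0,-0.069],[0.243,0,-0.103],[0.324,0,-0.137]], twist=[[0,-0.25,0],[0,-0.5,0],[0,-0.75,0],[0,-1,0]])

```text
t: 16.1
tcp_pos: [535.1, 138.9, 339.1]
eef_rot: [[0.855, 0.25, -0.455], [0.22, -0.968, -0.117], [-0.47, -0.0, -0.883]]
force: [-0.1, 0.6, -0.8]
opening: 34.7
finger_force: 30.0
```

```bash
python3 st.py
```

```text
t 16.1 tcp [535.06 138.85 339.08] F [-0.09  0.56 -0.75] M [ 0.22 -0.75  0.01] q [-0.6   0.47  0.38  1.78 -0.15  1.42 -1.47] op 34.71095094625207
tilt 28.02589458987132 roll -0.0030792493206165143 yaw 14.463792573840005
lip underside (u,lat,z) [ -3.03   0.53 129.05] pivot [-20.68   0.53 138.45]
cream row runs [[117, 231], [238, 290]]
```

>>> apply_moves(xyz=[[0.081,0,-0.034],[0.162,0,-0.067],[0.243,0,-0.1],[0.326,0,-0.132]], twist=[[0,-0.25,0],[0,-0.5,0],[0,-0.75,0],[0,-1,0]])

```text
t: 16.55
tcp_pos: [538.5, 139.7, 338.8]
eef_rot: [[0.847, 0.25, -0.47], [0.218, -0.968, -0.121], [-0.485, -0.0, -0.874]]
force: [1.4, 0.9, 0.1]
opening: 34.6
finger_force: 30.0
```

```bash
python3 st.py
```

```text
t 16.55 tcp [538.46 139.75 338.76] F [1.35 0.88 0.1 ] M [ 0.28 -0.81 -0.08] q [-0.6   0.48  0.38  1.77 -0.16  1.44 -1.47] op 34.57222896208669
tilt 29.02184201869214 roll -0.003954534759289352 yaw 14.464221588310474
lip underside (u,lat,z) [ -3.16   0.5  128.73] pivot [-20.65   0.5  138.44]
cream row runs [[117, 231], [239, 290]]
```

>>> apply_moves(xyz=[[0.081,0,-0.035],[0.162,0,-0.069],[0.243,0,-0.103],[0.324,0,-0.137]], twist=[[0,-0.25,0],[0,-0.5,0],[0,-0.75,0],[0,-1,0]])

```text
t: 17.0
tcp_pos: [541.8, 140.6, 338.4]
eef_rot: [[0.838, 0.25, -0.485], [0.216, -0.968, -0.125], [-0.5, -0.0, -0.866]]
force: [0.3, 1.1, 0.5]
opening: 34.7
finger_force: 30.0
```

```bash
python3 st.py
```

```text
t 17.0 tcp [541.82 140.61 338.35] F [0.25 1.07 0.45] M [ 0.2  -0.78 -0.  ] q [-0.6   0.49  0.38  1.76 -0.16  1.46 -1.47] op 34.67124196644705
tilt 30.02445454926143 roll -0.004814551885254243 yaw 14.465724368736883
lip underside (u,lat,z) [ -3.37   0.5  128.4 ] pivot [-20.68   0.5  138.41]
cream row runs [[117, 231], [238, 290]]
```

>>> apply_moves(xyz=[[0.081,0,-0.035],[0.162,0,-0.069],[0.243,0,-0.103],[0.324,0,-0.137]], twist=[[0,-0.25,0],[0,-0.5,0],[0,-0.75,0],[0,-1,0]])

```text
t: 17.45
tcp_pos: [545.2, 141.5, 337.9]
eef_rot: [[0.83, 0.25, -0.499], [0.214, -0.968, -0.129], [-0.515, -0.0, -0.857]]
force: [1.0, 0.2, -0.3]
opening: 34.9
finger_force: 30.0
```

```bash
python3 st.py
```

```text
t 17.45 tcp [545.2  141.49 337.92] F [ 1.04  0.17 -0.26] M [ 0.26 -0.79  0.03] q [-0.6   0.5   0.38  1.75 -0.16  1.48 -1.47] op 34.905970192369175
tilt 31.024844872564163 roll -0.005351168821718034 yaw 14.465569226734894
lip underside (u,lat,z) [ -3.54   0.5  128.11] pivot [-20.68   0.5  138.41]
cream row runs [[117, 232], [239, 290]]
```

>>> apply_moves(xyz=[[0.081,0,-0.035],[0.162,0,-0.069],[0.243,0,-0.103],[0.324,0,-0.137]], twist=[[0,-0.25,0],[0,-0.5,0],[0,-0.75,0],[0,-1,0]])

```text
t: 17.9
tcp_pos: [548.6, 142.4, 337.4]
eef_rot: [[0.821, 0.25, -0.513], [0.212, -0.968, -0.132], [-0.53, -0.0, -0.848]]
force: [0.7, 0.7, 0.6]
opening: 34.5
finger_force: 30.0
```

```bash
python3 st.py
```

```text
t 17.9 tcp [548.58 142.39 337.42] F [0.69 0.74 0.56] M [ 0.29 -0.81 -0.06] q [-0.59  0.51  0.38  1.74 -0.16  1.5  -1.47] op 34.52164832480885
tilt 32.024417633548 roll -0.004861465287473871 yaw 14.467979986984789
lip underside (u,lat,z) [ -3.71   0.47 127.8 ] pivot [-20.66   0.47 138.41]
cream row runs [[117, 231], [238, 290]]
```

>>> apply_moves(xyz=[[0.081,0,-0.035],[0.162,0,-0.069],[0.243,0,-0.103],[0.324,0,-0.137]], twist=[[0,-0.25,0],[0,-0.5,0],[0,-0.75,0],[0,-1,0]])

```text
t: 18.35
tcp_pos: [551.9, 143.2, 336.9]
eef_rot: [[0.812, 0.25, -0.528], [0.209, -0.968, -0.136], [-0.545, -0.0, -0.838]]
force: [0.2, 1.4, -1.0]
opening: 34.9
finger_force: 30.0
```

```bash
python3 st.py
```

```text
t 18.35 tcp [551.94 143.21 336.85] F [ 0.19  1.45 -0.96] M [ 0.24 -0.82  0.01] q [-0.59  0.52  0.38  1.72 -0.16  1.52 -1.46] op 34.88678681035173
tilt 33.027021684112974 roll -0.0023242547921523073 yaw 14.46405321069295
lip underside (u,lat,z) [ -3.91   0.52 127.5 ] pivot [-20.68   0.52 138.4 ]
cream row runs [[117, 231], [238, 290]]
```

>>> apply_moves(xyz=[[0.081,0,-0.035],[0.162,0,-0.069],[0.243,0,-0.103],[0.324,0,-0.137]], twist=[[0,-0.25,0],[0,-0.5,0],[0,-0.75,0],[0,-1,0]])

```text
t: 18.8
tcp_pos: [555.3, 144.1, 336.2]
eef_rot: [[0.803, 0.25, -0.542], [0.207, -0.968, -0.14], [-0.56, -0.0, -0.829]]
force: [1.0, 0.9, -0.0]
opening: 34.7
finger_force: 30.0
```

```bash
python3 st.py
```

```text
t 18.8 tcp [555.3  144.12 336.24] F [ 0.98  0.89 -0.05] M [ 0.28 -0.74  0.  ] q [-0.59  0.53  0.38  1.71 -0.16  1.54 -1.46] op 34.70933309047944
tilt 34.0237274277214 roll -0.006119171154653226 yaw 14.468612510939048
lip underside (u,lat,z) [ -4.07   0.47 127.2 ] pivot [-20.65   0.47 138.39]
cream row runs [[117, 232], [238, 290]]
```

>>> apply_moves(xyz=[[0.081,0,-0.035],[0.162,0,-0.069],[0.243,0,-0.103],[0.324,0,-0.137]], twist=[[0,-0.25,0],[0,-0.5,0],[0,-0.75,0],[0,-1,0]])

```text
t: 19.25
tcp_pos: [558.6, 145.0, 335.5]
eef_rot: [[0.793, 0.25, -0.556], [0.205, -0.968, -0.143], [-0.574, -0.0, -0.819]]
force: [1.1, 0.4, -1.0]
opening: 34.8
finger_force: 30.0
```

```bash
python3 st.py
```

```text
t 19.25 tcp [558.65 144.98 335.54] F [ 1.07  0.39 -0.98] M [ 0.3  -0.82 -0.03] q [-0.59  0.54  0.38  1.7  -0.16  1.56 -1.46] op 34.78381978139308
tilt 35.02126223871288 roll -0.004873190810366027 yaw 14.464936308679878
lip underside (u,lat,z) [ -4.25   0.48 126.89] pivot [-20.63   0.48 138.37]
cream row runs [[117, 231], [238, 290]]
```

>>> apply_moves(xyz=[[0.081,0,-0.035],[0.162,0,-0.069],[0.243,0,-0.103],[0.324,0,-0.137]], twist=[[0,-0.25,0],[0,-0.5,0],[0,-0.75,0],[0,-1,0]])

```text
t: 19.7
tcp_pos: [562.0, 145.8, 334.8]
eef_rot: [[0.783, 0.25, -0.569], [0.202, -0.968, -0.147], [-0.588, -0.0, -0.809]]
force: [0.1, 0.1, -0.6]
opening: 34.4
finger_force: 30.0
```

```bash
python3 st.py
```

```text
t 19.7 tcp [561.97 145.83 334.85] F [ 0.08  0.07 -0.63] M [ 0.3  -0.87 -0.03] q [-0.58  0.55  0.38  1.69 -0.16  1.57 -1.46] op 34.422329083781
tilt 36.02135793207813 roll -0.007215506521929392 yaw 14.46796387713821
lip underside (u,lat,z) [ -4.45   0.48 126.65] pivot [-20.63   0.48 138.42]
cream row runs [[73, 195], [204, 290]]
```

Rod 1's front has moved from row 117 to 73, so they are sliding at about 36°. I stop steepening and ease back slightly.

>>> apply_moves(xyz=[[-0.097,0,0.041],[-0.162,0,0.069],[-0.162,0,0.069]], twist=[[0,0.3,0],[0,0.5,0],[0,0.5,0]])

```text
t: 20.05
tcp_pos: [560.2, 145.4, 335.4]
eef_rot: [[0.789, 0.25, -0.562], [0.204, -0.968, -0.145], [-0.58, -0.0, -0.815]]
force: [-0.2, 0.9, -0.8]
opening: 34.6
finger_force: 30.0
```

```bash
python3 st.py
```

```text
t 20.05 tcp [560.21 145.36 335.36] F [-0.22  0.85 -0.83] M [ 0.31 -0.92 -0.01] q [-0.58  0.54  0.38  1.69 -0.16  1.56 -1.46] op 34.58804202656994
tilt 35.460170811929444 roll -0.0100145508516918 yaw 14.472597458888462
lip underside (u,lat,z) [ -4.24   0.48 126.9 ] pivot [-20.53   0.48 138.5 ]
cream row runs [[0, 52], [92, 214], [222, 290]]
```

>>> apply_moves(xyz=[[-0.097,0,0.041],[-0.194,0,0.083]], twist=[[0,0.3,0],[0,0.6,0]])

```text
t: 20.3
tcp_pos: [558.2, 144.9, 335.8]
eef_rot: [[0.794, 0.25, -0.554], [0.205, -0.968, -0.143], [-0.572, -0.0, -0.82]]
force: [1.6, 1.0, 0.3]
opening: 34.6
finger_force: 30.0
```

```bash
python3 st.py
```

```text
t 20.3 tcp [558.18 144.85 335.76] F [1.62 0.96 0.3 ] M [ 0.36 -0.82 -0.05] q [-0.59  0.54  0.38  1.7  -0.16  1.55 -1.46] op 34.57048114764596
tilt 34.87619711926251 roll -0.006002736773566201 yaw 14.469546162309776
lip underside (u,lat,z) [ -4.2    0.48 127.06] pivot [-20.61   0.48 138.49]
cream row runs [[0, 115], [131, 244]]
```

>>> apply_moves(xyz=[[0,0,0],[0,0,0]], twist=[[0,0,0],[0,0,0]])

```text
t: 20.55
tcp_pos: [558.2, 144.9, 335.8]
eef_rot: [[0.794, 0.25, -0.554], [0.205, -0.968, -0.143], [-0.572, -0.0, -0.82]]
force: [1.1, 1.2, 0.2]
opening: 34.7
finger_force: 30.0
```

```bash
python3 st.py
```

```text
t 20.55 tcp [558.25 144.89 335.78] F [1.12 1.18 0.22] M [ 0.34 -0.86 -0.02] q [-0.59  0.54  0.38  1.7  -0.16  1.55 -1.46] op 34.72073772972093
tilt 34.89359843794441 roll -0.009405918228445002 yaw 14.473663606175952
lip underside (u,lat,z) [ -4.19   0.45 127.08] pivot [-20.6    0.45 138.52]
cream row runs [[2, 139]]
```

>>> apply_moves(xyz=[[0,0,0],[0,0,0],[0,0,0]], twist=[[0,0,0],[0,0,0],[0,0,0]])

```text
t: 20.9
tcp_pos: [558.3, 144.9, 335.8]
eef_rot: [[0.794, 0.25, -0.554], [0.205, -0.968, -0.143], [-0.572, -0.0, -0.82]]
force: [0.9, 1.0, 0.7]
opening: 34.7
finger_force: 30.0
```

```bash
python3 st.py
python3 - <<'E'
from h import *
c=np.load("last.npz")["color"][:,:,::-1]
cv2.imwrite("pics/last1.png",cv2.resize(c[0:310,200:360],None,fx=1.9,fy=1.9))
E
```

```text
t 20.9 tcp [558.27 144.85 335.78] F [0.92 1.04 0.72] M [ 0.3  -0.81 -0.02] q [-0.59  0.54  0.38  1.7  -0.16  1.55 -1.46] op 34.66092524620623
tilt 34.8965603543387 roll -0.00837359152351914 yaw 14.46980135645126
lip underside (u,lat,z) [ -4.19   0.49 127.08] pivot [-20.59   0.49 138.52]
cream row runs [[0, 17]]
```

View pics/last1.png

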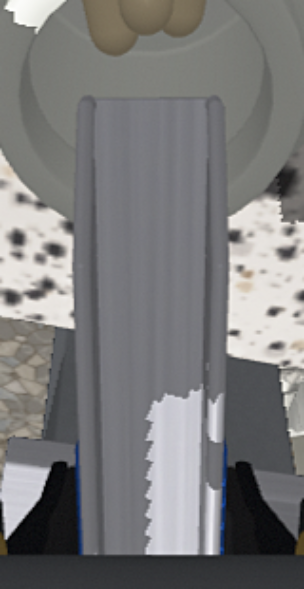

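The picture shows the trough empty and three rod ends inside the jar mouth, at about (115,30), (150,15) and (185,20) in the crop. Now lifting out, levelling and returning.

>>> apply_moves(xyz=[[-0.2,0,-0.3],[-0.6,0,-0.85],[-1.15,0,-1.65],[-1.9,0,-2.7],[-2.6,0,-3.75],[-3.2,0,-4.6],[-3.43,0,-4.92]], twist=[[0,0,0],[0,0,0],[0,0,0],[0,0,0],[0,0,0],[0,0,0],[0,0,0]])

```text
t: 21.65
tcp_pos: [558.5, 144.7, 397.5]
eef_rot: [[0.796, 0.25, -0.552], [0.205, -0.968, -0.142], [-0.57, -0.0, -0.822]]
force: [-0.4, -0.3, -1.7]
opening: 34.8
finger_force: 30.0
```

>>> apply_moves(xyz=[[0,0,0],[0,0,0],[0,0,0],[0,0,0],[0,0,0],[0,0,0],[0,0,0],[0,0,0]], twist=[[0,2,0],[0,7,0],[0,13,0],[0,19,0],[0,25,0],[0,31,0],[0,34.9,0],[0,34.9,0]])

```text
t: 22.45
tcp_pos: [557.5, 144.5, 396.0]
eef_rot: [[0.968, 0.25, -0.001], [0.25, -0.968, 0.0], [-0.001, -0.001, -1.0]]
force: [-0.5, -0.7, -1.8]
opening: 34.6
finger_force: 30.0
```

Run:
```python
from workcell import bot
from h import *
np.set_printoptions(precision=3,suppress=True)
s=bot.state();E=s["eef_rot"];print(s["t"],s["qpos"],s["tcp_pos"],E,s["force"],s["opening"])
print("delta cm",E.T@(np.array([540.5,-192.5,s["tcp_pos"][2]])-s["tcp_pos"])/10)
```

```text
22.45 [-0.639  0.325  0.397  1.804 -0.144  1.041 -1.506] [557.463 144.529 395.993] [[ 0.968  0.25  -0.001]
 [ 0.25  -0.968  0.   ]
 [-0.001 -0.001 -1.   ]] [-0.459 -0.692 -1.825] 34.64998087950207
delta cm [-10.059  32.211  -0.012]
```

>>> apply_moves(xyz=[[-0.4,1.2,0],[-1.3,4.2,0],[-2.4,7.6,0],[-3.4,11,0],[-4.5,14.4,0],[-5.5,17.8,0],[-6.6,21.2,0],[-7.6,24.5,0]], twist=[[0,0,0],[0,0,0],[0,0,0],[0,0,-0.5],[0,0,-1],[0,0,-2],[0,0,-3],[0,0,-3.5]])

```text
t: 23.25
tcp_pos: [545.2, -114.0, 395.5]
eef_rot: [[0.951, 0.308, -0.002], [0.308, -0.951, -0.0], [-0.002, -0.001, -1.0]]
force: [0.0, -0.0, -1.5]
opening: 35.1
finger_force: 30.0
```

>>> apply_moves(xyz=[[-0.4,2.6,2],[-0.8,5.1,5],[-1.2,6.9,9],[-1.4,7.7,13],[-1.5,7.85,16],[-1.5,7.85,18.5],[-1.5,7.85,19.8],[-1.5,7.85,20]], twist=[[0,0,0],[0,0,0],[0,0,0],[0,0,0],[0,0,0],[0,0,0],[0,0,0],[0,0,0]])

```text
t: 24.05
tcp_pos: [555.2, -191.0, 194.1]
eef_rot: [[0.951, 0.308, -0.004], [0.308, -0.951, 0.001], [-0.004, -0.002, -1.0]]
force: [-0.3, 0.7, -1.5]
opening: 34.4
finger_force: 30.0
```

Run:
```python
from workcell import bot
from h import *
np.set_printoptions(precision=3,suppress=True)
s=bot.state();E=s["eef_rot"];print(s["t"],s["qpos"],s["tcp_pos"],E,s["force"],s["moment"],s["opening"])
```

```text
24.05 [-0.029  0.614  0.39   1.931 -0.36   0.669 -0.674] [ 555.161 -191.005  194.05 ] [[ 0.951  0.308 -0.004]
 [ 0.308 -0.951  0.001]
 [-0.004 -0.002 -1.   ]] [-0.33   0.684 -1.483] [-0.057  0.13  -0.046] 34.375536515538634
```

>>> apply_moves(xyz=[[0,0,0.3],[0,0,0.6],[0,0,0.8],[0,0,0.8],[0,0,0.8]], twist=[[0,0,0],[0,0,0],[0,0,0],[0,0,0],[0,0,0]])

```text
t: 24.55
tcp_pos: [556.0, -190.6, 188.1]
eef_rot: [[0.951, 0.309, 0.001], [0.309, -0.951, -0.0], [0.001, 0.0, -1.0]]
force: [-0.7, -0.2, -2.0]
opening: 34.7
finger_force: 30.0
```

>>> apply_moves(xyz=[[0,0,0.05],[0,0,0.1],[0,0,0.1]], twist=[[0,0,0],[0,0,0],[0,0,0]])

```text
t: 24.85
tcp_pos: [555.8, -190.6, 186.7]
eef_rot: [[0.951, 0.308, -0.0], [0.308, -0.951, 0.0], [0.0, -0.0, -1.0]]
force: [-0.3, -0.5, -2.5]
opening: 34.9
finger_force: 30.0
```

>>> apply_moves(xyz=[[0,0,0.05],[0,0,0.1],[0,0,0.1]], twist=[[0,0,0],[0,0,0],[0,0,0]])

```text
t: 25.15
tcp_pos: [555.8, -190.6, 185.5]
eef_rot: [[0.951, 0.308, -0.0], [0.308, -0.951, 0.0], [-0.0, -0.0, -1.0]]
force: [-0.9, 0.0, -1.6]
opening: 34.9
finger_force: 30.0
```

>>> apply_moves(xyz=[[0,0,0.05],[0,0,0.08],[0,0,0.08]], twist=[[0,0,0],[0,0,0],[0,0,0]])

```text
t: 25.45
tcp_pos: [555.8, -190.6, 184.8]
eef_rot: [[0.951, 0.308, -0.0], [0.308, -0.951, 0.0], [-0.0, -0.0, -1.0]]
force: [0.9, -0.5, -1.1]
opening: 34.9
finger_force: 30.0
```

>>> apply_moves(xyz=[[0,0,0],[0,0,0],[0,0,0],[0,0,0],[0,0,0],[0,0,0],[0,0,0],[0,0,0]], twist=[[0,0,0],[0,0,0],[0,0,0],[0,0,0],[0,0,0],[0,0,0],[0,0,0],[0,0,0]], fingers=7)

```text
t: 26.25
tcp_pos: [555.8, -190.6, 184.8]
eef_rot: [[0.951, 0.308, -0.0], [0.308, -0.951, 0.0], [0.0, -0.0, -1.0]]
force: [0.1, -0.5, -0.4]
opening: 69.7
finger_force: 0.0
```

>>> apply_moves(xyz=[[0,0,-0.5],[0,0,-2],[0,0,-5],[0,0,-9],[0,0,-13],[0,0,-17],[0,0,-20],[0,0,-20]], twist=[[0,0,0],[0,0,0],[0,0,0],[0,0,0],[0,0,0],[0,0,0],[0,0,0],[0,0,0]])

```text
t: 27.05
tcp_pos: [556.5, -191.8, 391.1]
eef_rot: [[0.951, 0.308, 0.011], [0.308, -0.951, -0.002], [0.01, 0.005, -1.0]]
force: [0.7, -0.8, 0.1]
opening: 69.8
finger_force: 0.0
```

Run:
```python
from workcell import bot
from h import *
s=bot.state();print(s["t"],s["tcp_pos"],s["force"],s["opening"])
a=bot.read_camera("side")["color"];b=bot.read_camera("top")["color"]
t0=np.load("top0.npz")["color"]
o=np.zeros((600,800,3),np.uint8)
o[:,:400]=cv2.resize(a[160:340,140:460],(400,225))[[0]] if 0 else 0
o[:280,:]=cv2.resize(b[100:310,90:430],(800,494))[107:387] if 0 else 0
x=cv2.resize(b[110:310,110:430],(480,300));y=cv2.resize(a[160:340,120:450],(800,436)) if 0 else cv2.resize(a[165:325,190:450],(487,300))
z=cv2.resize(b[185:255,155:225],(300,300),interpolation=cv2.INTER_CUBIC)
o[:300,:480]=x;o[:300,490:790]=z;o[300:,:487]=y
o[300:,490:790]=cv2.resize(a[165:225,340:400],(300,300),interpolation=cv2.INTER_CUBIC)
cv2.imwrite("pics/end.png",o[:,:,::-1])
```

```text
27.05 [ 556.54902645 -191.78968543  391.06379604] [ 0.66855314 -0.79850516  0.12210367] 69.75729817239754
```

View pics/end.png

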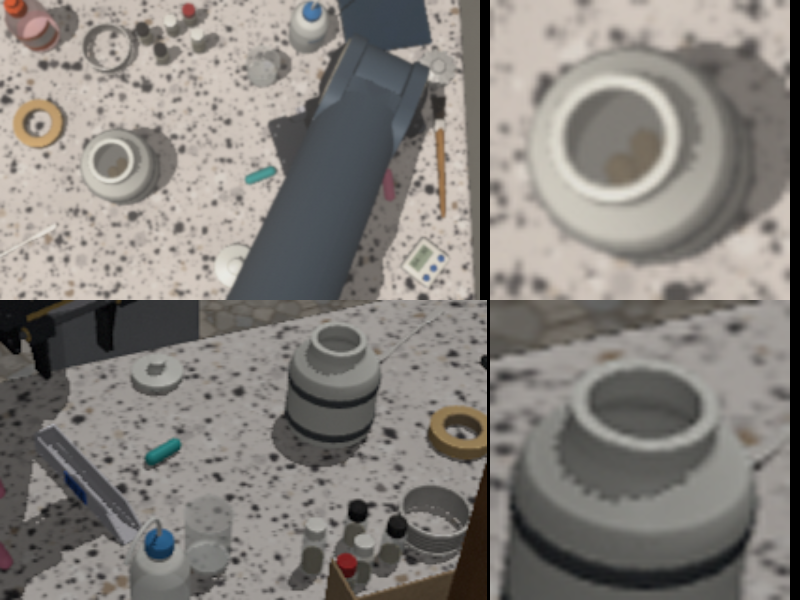

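The end picture shows the trough upright and empty at (85,485) and the rods inside the jar at (635,155). The jar, lid, beaker, timer and sieve stand where they were. Handing in.

```bash
python3 -c "
from workcell import bot
print(bot.hand_in())"
```

```text
the job is handed in; nothing more can be done
None
```

I slid all three cylinders into the jar, stood the empty trough upright on the worktop clear of it, and handed the job in at about 27 s; the jar and the other things looked undisturbed in the last pictures.

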